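# Grade trackball balls on the sloping sorter

## Robot

A 6-joint arm with a two-finger parallel gripper is mounted at the origin on the work surface. World frame = base frame: x ahead of the robot, y to its left, z up, the work surface at z = 0. Lengths are in m, angles in degrees, forces in N, time in s.
With the tool pointing down it reaches from about 0.275 to 1 m from the base axis. Payload 8.4 kg.
Tool frame: the origin (TCP) lies between the finger pads, 19 mm behind the fingertips; this is the grasp point; z points along the fingers, y is the line along which they close (so a half turn about z gives the same grasp; the last joint's range is limited). The gripper opens to 85 mm and grips with 20 to 120 N. Pads are 22 mm wide; open, the fingers measure 114 mm over their backs; the gripper's body (76 mm by 85 mm) begins 54 mm behind the grasp point. The pads swing forward as they close: fully open they stand 13 mm farther back than shut.
Start: joints at [71.081, 20.225, 93.587, -0, 66.188, -0.138], TCP at [0.201, 0.592, 0.25] pointing down, gripper open.
Joint ranges: [-150.9, 150.9], [-52.94, 120.26], [3.33, 152.33], [-74.26, 254.26], [0, 154.13], [-172.89, 172.89]. Speed limits (degrees/s): [127.2, 127.2, 159.86, 180, 180, 180].

## Interface

Orientations are given as [roll, pitch, yaw] about the fixed x, y, z axes, in that order (R = Rz(yaw) Ry(pitch) Rx(roll)).
In Python, from bench import arm, grab_frame, camera_params, order gives the robot as it stands.
- The arm moves only by the tool carry_out, never from a script. Its argument "moves" is text: rows parted by semicolons, each of 7 numbers parted by spaces: the shift along the tool's x, y, z scaled (see below), then the turn, a rotation vector about the tool's x, y, z scaled (see below), then the opening, from 0 (shut) to 1 (fully open). In form: dx dy dz wx wy wz grip; .... A call has 1 to 5 rows; each row is the pose to reach, as a shift and turn from the pose commanded when the call began, along the tool's axes at that moment; what a row does not reach only later rows make up. The controller multiplies each number of a shift by 200 mm and each number of a turn by 30 degrees. A row lasts 1/8 s, in which the tool goes at most 62.5 mm and 10.7 degrees, less where a joint would pass 70% of its speed; a pose out of reach is approached as far as the arm can. A call with a number of a shift or a turn outside -1 to 1 is refused whole. A call with a gripper value outside its range is refused whole. The fingers move at their own pace and stop on an object; "squeeze" is the grip in N (left out, the last holds). Time passes only in rows, so rows that repeat a pose let the fingers close. It gives the time, the measured TCP pose, the force, the opening and the grip force at its end, in the units of the state.
- arm.sense(): the state, without advancing time (a new reading comes with each control period).
- grab_frame(name): name is "side" or "top" or "wrist"; returns the picture (400x640x3 uint8, red, green, blue); there is no depth.
- camera_params(name): a dict with "fx", "fy", "cx", "cy" (pixels), "R" (3x3) and "t" (3): a world point X has camera coordinates R X + t; the wrist camera has in their place "tool_from_camera" (4x4, takes a point from camera to tool coordinates, whose origin is the TCP and whose axes are the flange's). Camera axes: x right, y down, z forward; pixel columns grow to the right and rows downward; lengths in m; the calibration is good to about 2 mm. A picture is of the moment at which its call begins: read the wrist's pose just before it. camera_params takes no time and is no camera call.
- order.sign_off(): hands the job in; it is judged then, once.
The state is a dict: "t": time; "q": joint angles; "qd": joint speeds; "joint_torque": joint torques, N m; "tool_pos": TCP position; "orientation": TCP orientation; "contact_force": force on the tool from outside, world axes, zero at the start; "torque": the same for the moment, N m; "finger_gap": opening from 0.0 (shut) to 1.0 (fully open); "grasp_force": force on a finger pad.
Only numpy, scipy, OpenCV 4.12 (cv2) and the standard library are available. Lean on these libraries where they do the work, as an engineer would, in place of code of your own. Each camera call takes 0.05 s, during which the arm holds its last target. There are 200 camera calls.

## Task

One of the two black scoops on the electronics bench holds a large white ball and a small steel ball for trackball repair. Pick up that scoop by its upright handle, carry it level with both balls in it, and tip the balls out from just above the high end of the sloping sorter so that they roll down and sort themselves by size: the small one drops between the two steel rods into the tray below, the large one rolls on over the rods into the pocket at the low end. Then set the empty scoop down upright on the bench, clear of the sorter.

Things in the scene. Friction and masses are not known exactly. Their poses are not given: they have to be found in the camera images.
- sorter: Fixed plywood sorter, 300 x 170 mm, 32 mm walls. Origin: centre of footprint, on the bench; +x to the high end, z up. It slopes 10 deg down to -x; its top plane is 60 mm up at x=0: solid board x=35 to 150 with a funnel, then a 48 mm wide channel over 2 steel rods along x (32 mm apart) above a tray (x=-88 to 35, floor 34 mm below the plane), then the end pocket (x=-145 to -92, floor 14 mm below).
- tip_spot (a point): Fixed point of the sorter where the middle of the scoop's mouth edge belongs while tipping: x 115, y 0 in the sorter's frame, 35 mm above the board (115 mm above the bench), level with the tops of the walls; axes as the sorter's. Free width between the walls there 125 mm. The head has only an 8 mm lip.
- scoop: Black plastic scoop with the balls, 98 x 78 mm, walls 30 mm, 0.1-0.2 kg. Origin: on its underside; -x out of the mouth, z up. Mouth edge x=-51, z=14 mm; the floor rises 18 deg to it, so balls stay in until tipped over 18 deg; 43 empties it. Handle: upright tab at x=50, y=0, 10 mm thick (x), 36 wide (y), top z=95; pinch across the 10 mm, TCP at z=75. The twin scoop holds heat sinks.
- large_ball: White ball, 40 mm in diameter, about 60 g; starts in the scoop, top 43 mm above its underside. Origin at its centre.
- small_ball: Steel ball, 16 mm in diameter, about 17 g; starts in the scoop. Origin at its centre.
Things that resemble listed ones, but are neither listed nor needed, are in the scene too. What is shaped like the large_ball but blue is not meant.

How it is judged (in metres and radians):
On the way, in this order (a step that is already met when the one before it is completed fails the run):
1. the scoop is held level over the upper half of the sorter with both balls in it (x of scoop in the frame of sorter between 0.08 and 0.26 m and y of scoop in the frame of sorter between -0.09 and 0.08 m and z of scoop in the frame of sorter above 0.07 m and angle between scoop's own z axis and vertical below 0.28 rad and distance between each of large_ball, small_ball and scoop below 0.075 m), for 0.1 s.
2. the scoop is tipped there (x of scoop in the frame of sorter between 0.08 and 0.26 m and y of scoop in the frame of sorter between -0.09 and 0.08 m and z of scoop in the frame of sorter above 0.07 m and angle between scoop's own z axis and vertical above 0.32 rad), for 0.1 s.
At the end, for the whole second after the job is handed in: At rest between the sorter's side walls: the large ball in the low-end pocket (sorter x -150 to -85, z below 65 mm), the small ball in the tray under the rods (x -100 to 45, z below 50 mm). The scoop stands still on the bench (origin below 12 mm), upright within 10 degrees (x of large_ball in the frame of sorter between -0.15 and -0.085 m and y of large_ball in the frame of sorter between -0.085 and 0.085 m and z of large_ball in the frame of sorter below 0.065 m and x of small_ball in the frame of sorter between -0.1 and 0.045 m and y of small_ball in the frame of sorter between -0.085 and 0.085 m and z of small_ball in the frame of sorter below 0.05 m and linear speed of each of large_ball, small_ball below 0.04 m/s and height (world z) of scoop below 0.012 m and angle between scoop's own z axis and vertical below 0.17 rad and linear speed of scoop below 0.03 m/s); the robot touches nothing.
It fails at once if a ball is dropped from a height or thrown (faster than 1.6 m/s) (linear speed of any of large_ball, small_ball above 1.6 m/s).
It also fails if it takes over 72 s, if anything falls off the work surface, if the arm or the gripper's body presses on something with over 40 N, if the wrist force passes 120 N, or if a joint passes its speed limit or range.

## Working session

There is one attempt and no reset: what is moved stays moved. The work goes in short steps, Python scripts to look and compute and a tool call to move; the robot and the scene stay as the last step left them, time stands still between calls to the robot, and variables do not carry over. Pictures are saved under pics/ and viewed, at most 10 in all, crops included, and the job is handed in when it is done.

Besides the shell and the picture viewer there is one more tool, called after ">>>" as name(argument=value, ...) on one line, values as JSON. carry_out: Moves the arm, as the interface text tells. Shifts and turns lie within -1 to 1; 1 stands for 200 mm of shift or 30 degrees of turn. Its arguments: {"type":"object","properties":{"moves":{"type":"string"},"squeeze":{"type":"number"}},"required":["moves"]}

```bash
mkdir -p pics; ls
python3 - <<'E'
from bench import arm, grab_frame, camera_params
import cv2,numpy as np
s=arm.sense();print({k:s[k] for k in('t','tool_pos','orientation','finger_gap')})
for n in('side','top'):
    cv2.imwrite(f'pics/{n}0.png',cv2.cvtColor(grab_frame(n),cv2.COLOR_RGB2BGR));print(n,camera_params(n))
print(camera_params('wrist'))
E
```

```text
pics
{'t': 0.0, 'tool_pos': array([0.2010813 , 0.59127737, 0.24923529]), 'orientation': array([-1.79919298e+02, -1.05534140e-03,  1.61216726e+02]), 'finger_gap': 1.004438267486066}
side {'fx': 379.03692403150336, 'fy': 379.03692403150336, 'cx': 320.6967627404081, 'cy': 197.31032750720007, 'R': array([[ 0.992898  , -0.1188745 , -0.00473399],
       [-0.09294053, -0.75021527, -0.65462899],
       [ 0.07426718,  0.65041979, -0.7559355 ]]), 't': array([-0.46535339,  0.08284736,  1.04549217])}
top {'fx': 383.9039166200555, 'fy': 383.9039166200555, 'cx': 314.6149659841231, 'cy': 199.2270626717219, 'R': array([[-0.01702189, -0.99945032, -0.02844843],
       [-0.98787121,  0.02120306, -0.15382102],
       [ 0.15433966,  0.02548506, -0.98768911]]), 't': array([-0.0352986 ,  0.45185574,  0.97485926])}
{'fx': 327.41068082087287, 'fy': 327.41068082087287, 'cx': 317.09039290077095, 'cy': 202.04155328583136, 'tool_from_camera': array([[ 4.83091738e-05, -9.55469452e-01, -2.95090026e-01,
         7.54863439e-02],
       [ 9.99998711e-01, -4.27401234e-04,  1.54758851e-03,
        -3.28345670e-05],
       [-1.60479539e-03, -2.95089721e-01,  9.55468200e-01,
        -1.23589448e-01],
       [ 0.00000000e+00,  0.00000000e+00,  0.00000000e+00,
         1.00000000e+00]])}
```

View pics/side0.png

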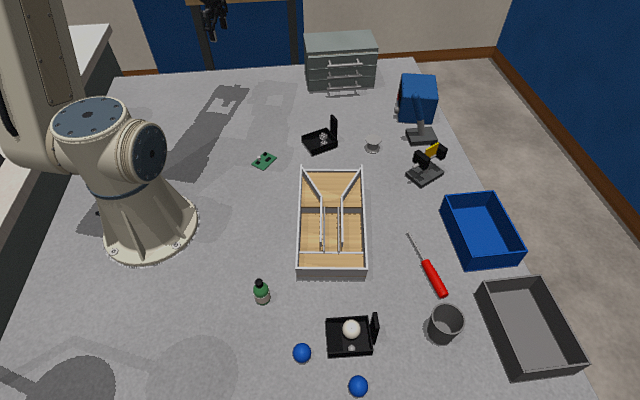

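View pics/top0.png

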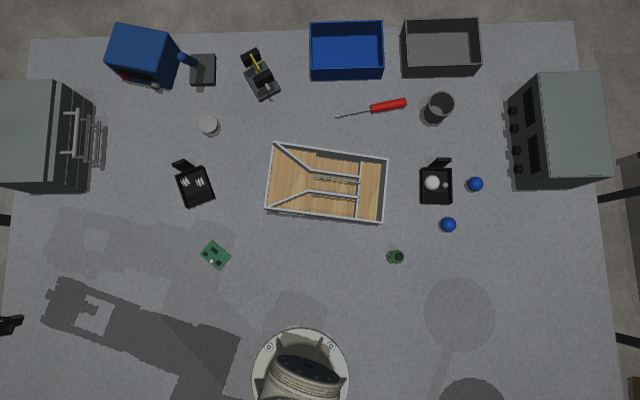

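The side view shows the scoop with the white ball at (350,335) and the twin with heat sinks at (320,140). The sorter spans about (297–367, 165–280), with its funnel (high end) at the top. In the top view the ball scoop is at (436,183), the twin at (194,184), and the sorter at (265–388, 142–222) with its high end on the left.

Things that could be mistaken for the target:
- **Scoops:** ball scoop at top (436,183), chosen because it holds the white ball. The twin at (194,184) is rejected because it holds heat sinks.
- **Balls:** white ball at (432,183). The blue balls at (475,184) and (448,225) and the white disc at (209,125) are rejected.

I'll check the choice in a close crop.

Run:
```python
import cv2,numpy as np
t=cv2.imread('pics/top0.png');s=cv2.imread('pics/side0.png')
def c(im,x,y,w,h):
    o=cv2.resize(im[y:y+h,x:x+w],(400,300),interpolation=cv2.INTER_CUBIC)
    k=400/w
    for g in range((x//10+1)*10,x+w,10):
        cv2.line(o,(int((g-x+.5)*k),0),(int((g-x+.5)*k),6 if g%50 else 14),(0,0,255),1)
    for g in range((y//10+1)*10,y+h,10):
        cv2.line(o,(0,int((g-y+.5)*k)),(6 if g%50 else 14,int((g-y+.5)*k)),(0,0,255),1)
    return o
cv2.imwrite('pics/crops.png',np.vstack([np.hstack([c(t,260,132,133,100),c(s,265,160,160,120)]),np.hstack([c(t,400,145,80,60),c(s,310,300,80,60)])]))
```

```text
(no output)
```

View pics/crops.png

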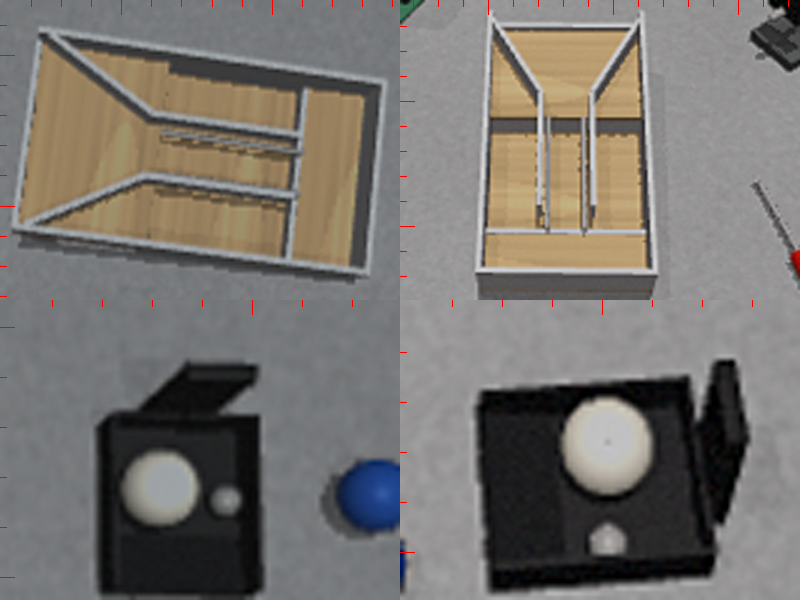

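The crop confirms the target: the lower panels show the white ball and the small steel ball in this scoop. Its handle tab is at composite (221,373) in the top view and (730,400) in the side view, with the mouth on the opposite side. The upper panels give the sorter's wall corners. Next I'll triangulate these points.

```bash
cat > h.py <<'E'
import numpy as np,cv2
from bench import camera_params
from scipy.spatial.transform import Rotation as R
def ray(n,p):
    c=camera_params(n);d=c['R'].T@np.array([(p[0]-c['cx'])/c['fx'],(p[1]-c['cy'])/c['fy'],1]);return -c['R'].T@c['t'],d/np.linalg.norm(d)
def tri(rs):
    A=sum(np.eye(3)-np.outer(d,d) for o,d in rs);b=sum((np.eye(3)-np.outer(d,d))@o for o,d in rs);x=np.linalg.solve(A,b)
    return x,[float(np.linalg.norm(np.cross(x-o,d))) for o,d in rs]
def wray(p,s):
    c=camera_params('wrist');T=c['tool_from_camera'];W=R.from_euler('xyz',s['orientation'],degrees=True).as_matrix()
    d=W@T[:3,:3]@np.array([(p[0]-c['cx'])/c['fx'],(p[1]-c['cy'])/c['fy'],1]);return s['tool_pos']+W@T[:3,3],d/np.linalg.norm(d)
def mtx(s): return R.from_euler('xyz',s['orientation'],degrees=True)
E
python3 - <<'E'
from h import *
def f(u,k,o,off=(0,0)): return [(u[i]-off[i]+.5)/k-.5+o[i] for i in(0,1)]
np.set_printoptions(precision=4,suppress=True)
P={}
for n,a,b in[('H+',(40,28),(643,12)),('L+',(385,82),(656,272)),('L-',(368,275),(477,270)),('H-',(13,228),(492,13))]:
    P[n],e=tri([ray('top',f(a,400/133,(260,132))),ray('side',f(b,2.5,(265,160),(400,0)))]);print(n,P[n],e)
x=(P['H+']+P['H-']-P['L+']-P['L-'])/2;print('len',np.linalg.norm(x[:2]),'yaw',np.degrees(np.arctan2(x[1],x[0])),'slope',np.degrees(np.arcsin(x[2]/np.linalg.norm(x))),'width',np.linalg.norm(P['H+']-P['H-']),np.linalg.norm(P['L+']-P['L-']),'c',sum(P.values())/4)
for n,a,b in[('handtop',(221,373),(730,400)),('back+',(97,425),(690,377)),('back-',(260,417),(715,548)),('mouth-',(262,590),(490,562)),('mouth+',(100,592),(480,392)),('large',(160,488),(607,446)),('small',(227,500),(607,540))]:
    X,e=tri([ray('top',f(a,5,(400,145),(0,300))),ray('side',f(b,5,(310,300),(400,300)))]);print(n,X,e)
E
```

```text
H+ [0.588  0.0548 0.1167] [0.001357182825175349, 0.0013571828251754184]
L+ [ 0.5489 -0.2351  0.0635] [0.0011386353816511755, 0.0011386353816509654]
L- [ 0.3831 -0.213   0.0644] [0.0010390801012401224, 0.0010390801012402145]
H- [0.4233 0.0773 0.1131] [0.0020889521108780926, 0.0020889521108781776]
len 0.29278229487031254 yaw 82.21747991684845 slope 9.874403549973747 width 0.16624755315945347 0.16727111164786795 c [ 0.4858 -0.079   0.0894]
handtop [ 0.5373 -0.3697  0.0911] [0.000827528247902264, 0.0008275282479020492]
back+ [ 0.5333 -0.3261  0.0137] [0.0040743561362801255, 0.004074356136279948]
back- [ 0.5287 -0.4077  0.0307] [0.0011875242746510221, 0.0011875242746510288]
mouth- [ 0.4351 -0.402   0.0312] [0.0001159936511449154, 0.00011599365114491219]
mouth+ [ 0.4397 -0.3219  0.0154] [0.0017353977577574866, 0.0017353977577575063]
large [ 0.4929 -0.3555  0.0214] [0.0005883816080003119, 0.0005883816080004489]
small [ 0.487  -0.3929  0.0132] [0.0004522481480462889, 0.00045224814804621617]
```

The measurements agree with the text:

| Item | Measured | Text |
|---|---|---|
| Sorter size | 293 × 167 mm | 300 × 170 mm |
| Sorter slope | 9.9° | 10° |
| Sorter yaw / centre | 82.2° / (0.486, −0.079) | – |
| Handle top | (0.537, −0.370), z 91 mm | z 95 mm |
| Scoop yaw | about −3° | – |

I'll plan the approach to above the handle, with the tool's x axis at yaw 87°.

```bash
cat >> h.py <<'E'
def down(yaw): return R.from_euler('xyz',[180,0,yaw],degrees=True)
def plan(p,r,wps):
    "wps: (pos,rot); prints shift/0.2, rotvec/30deg in tool axes, chained with rounding"
    for q,g in wps:
        d=np.round(r.inv().apply(np.array(q)-p)/.2,3);w=np.round((r.inv()*g).as_rotvec(degrees=True)/30,3)
        print(*d+0.,*w+0.,'| mm',np.round(np.linalg.norm(d)*200),'deg',np.round(np.linalg.norm(w)*30,1))
        p=p+r.apply(d*.2);r=r*R.from_rotvec(w*30,degrees=True)
    return p,r
E
python3 - <<'E'
from h import *
a=np.array([.201,.592,.25]);b=np.array([.537,-.34,.25])
plan(a,down(161.22),[(a+(b-a)*k/6,down(161.22+(87-161.22)*k/6)) for k in range(1,7)])
E
```

```text
-0.515 -0.645 0.0 0.0 0.0 0.412 | mm 165.0 deg 12.4
-0.641 -0.52 0.0 0.0 0.0 0.413 | mm 165.0 deg 12.4
-0.738 -0.37 0.0 0.0 0.0 0.412 | mm 165.0 deg 12.4
-0.801 -0.204 0.0 0.0 0.0 0.412 | mm 165.0 deg 12.4
-0.825 -0.028 0.0 0.0 0.0 0.413 | mm 165.0 deg 12.4
-0.811 0.15 0.0 0.0 0.0 0.412 | mm 165.0 deg 12.4
```

>>> carry_out(moves="-0.515 -0.645 0 0 0 0.412 0.5;-0.515 -0.645 0 0 0 0.412 0.5;-0.515 -0.645 0 0 0 0.412 0.5;-0.515 -0.645 0 0 0 0.412 0.5")

```text
t: 0.6
tool_pos: [0.2576, 0.4341, 0.2499]
orientation: [-179.9, 0.0, 148.7]
contact_force: [-0.2, 0.6, 0.2]
finger_gap: 0.501
grasp_force: 0.0
```

>>> carry_out(moves="-0.641 -0.52 0 0 0 0.413 0.5;-0.641 -0.52 0 0 0 0.413 0.5;-0.641 -0.52 0 0 0 0.413 0.5;-0.641 -0.52 0 0 0 0.413 0.5")

```text
t: 1.1
tool_pos: [0.3138, 0.2801, 0.2501]
orientation: [180.0, 0.0, 136.3]
contact_force: [0.4, 1.2, 0.1]
finger_gap: 0.498
grasp_force: 0.0
```

>>> carry_out(moves="-0.738 -0.37 0 0 0 0.412 0.5;-0.738 -0.37 0 0 0 0.412 0.5;-0.738 -0.37 0 0 0 0.412 0.5;-0.738 -0.37 0 0 0 0.412 0.5")

```text
t: 1.6
tool_pos: [0.3704, 0.1253, 0.2502]
orientation: [180.0, 0.0, 123.9]
contact_force: [0.0, -0.1, -0.4]
finger_gap: 0.5
grasp_force: 0.0
```

>>> carry_out(moves="-0.801 -0.204 0 0 0 0.412 0.5;-0.801 -0.204 0 0 0 0.412 0.5;-0.801 -0.204 0 0 0 0.412 0.5;-0.801 -0.204 0 0 0 0.412 0.5")

```text
t: 2.1
tool_pos: [0.4269, -0.03, 0.25]
orientation: [180.0, -0.0, 111.6]
contact_force: [-0.1, 0.3, -0.2]
finger_gap: 0.498
grasp_force: 0.0
```

>>> carry_out(moves="-0.825 -0.028 0 0 0 0.413 0.5;-0.825 -0.028 0 0 0 0.413 0.5;-0.825 -0.028 0 0 0 0.413 0.5;-0.825 -0.028 0 0 0 0.413 0.5")

```text
t: 2.6
tool_pos: [0.4829, -0.1849, 0.2496]
orientation: [180.0, -0.0, 99.3]
contact_force: [0.3, 0.5, 0.5]
finger_gap: 0.499
grasp_force: 0.0
```

>>> carry_out(moves="-0.811 0.15 0 0 0 0.412 0.5;-0.811 0.15 0 0 0 0.412 0.5;-0.811 0.15 0 0 0 0.412 0.5;-0.811 0.15 0 0 0 0.412 0.5")

```text
t: 3.1
tool_pos: [0.5388, -0.3396, 0.2493]
orientation: [-180.0, -0.0, 87.0]
contact_force: [-0.0, -0.6, -0.1]
finger_gap: 0.502
grasp_force: 0.0
```

Run:
```python
from bench import *
from h import *
import json
s=arm.sense();f=grab_frame('wrist');print(s['t'],s['tool_pos'],s['orientation'],s['q'],s['finger_gap'])
json.dump({k:list(s[k]) for k in('tool_pos','orientation')},open('w1.json','w'))
cv2.imwrite('pics/w1.png',f[:,:,::-1])
```

```text
3.1 [ 0.53884455 -0.33958646  0.24932702] [-1.79998901e+02 -3.50658430e-02  8.69869622e+01] [-3.23698428e+01  2.13203046e+01  9.20656943e+01  3.27065199e-02
  6.66321536e+01 -2.93697826e+01] 0.5015054032253402
```

View pics/w1.png

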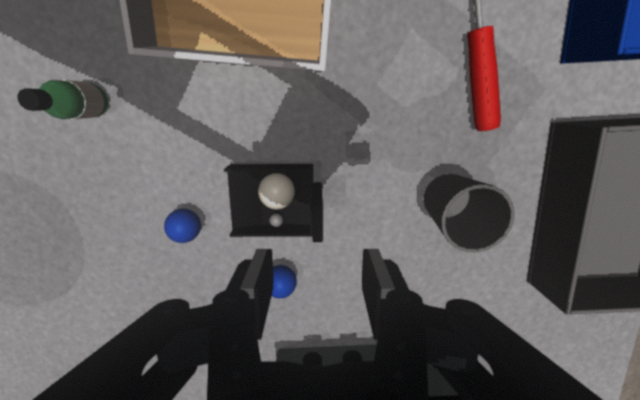

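The wrist view shows the scoop at (275,200), with the white ball at (276,190) and the steel ball at (276,220). The handle tab is on the right edge at about (317,182–242). Fingers and handle are on roughly the same axis. I'll take a second wrist view from a shifted position to triangulate the handle's top.

>>> carry_out(moves="0.2 -0.2 0 0 0 0 0.5;0.2 -0.2 0 0 0 0 0.5;0.2 -0.2 0 0 0 0 0.5")

```text
t: 3.52
tool_pos: [0.5, -0.2964, 0.2506]
orientation: [179.9, 0.0, 87.1]
contact_force: [0.6, 0.3, 1.0]
finger_gap: 0.497
grasp_force: 0.0
```

Run:
```python
from bench import *
from h import *
import json
s=arm.sense();f=grab_frame('wrist')
json.dump({k:list(s[k]) for k in('tool_pos','orientation')},open('w2.json','w'))
cv2.imwrite('pics/w2.png',f[:,:,::-1])
w=wray
def proj(X,s):
    c=camera_params('wrist');T=np.linalg.inv(c['tool_from_camera']);p=T[:3,:3]@mtx(s).inv().apply(X-s['tool_pos'])+T[:3,3];return np.array([c['fx']*p[0]/p[2]+c['cx'],c['fy']*p[1]/p[2]+c['cy']])
out=[]
for n in(1,2):
    im=cv2.imread(f'pics/w{n}.png');s=json.load(open(f'w{n}.json'));u=proj(np.array([.50,-.37,.06]),s).astype(int);o=u-[50,50];print(n,o,s)
    c=cv2.resize(im[o[1]:o[1]+100,o[0]:o[0]+100],(400,400),interpolation=cv2.INTER_CUBIC)
    out.append(np.clip(255*(c/255.)**.5,0,255).astype('uint8'))
cv2.imwrite('pics/w12.png',np.hstack(out))
```

```text
1 [230 163] {'tool_pos': [0.5388445498256635, -0.339586456921289, 0.24932701978177643], 'orientation': [-179.99890061382786, -0.03506584295135134, 86.98696219096583]}
2 [270 199] {'tool_pos': [0.500001580350144, -0.2964201000625025, 0.250643817513942], 'orientation': [179.93559054246737, 0.014053945509387555, 87.11107227163298]}
```

View pics/w12.png

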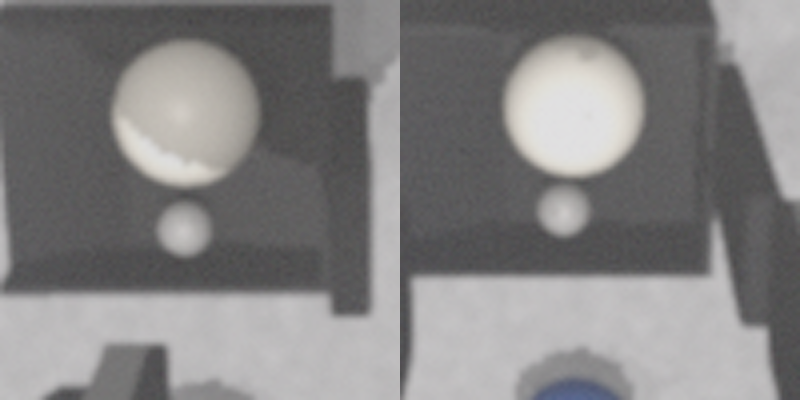

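Run:
```python
from h import *
import json
s1,s2=[json.load(open(f'w{n}.json')) for n in(1,2)]
g=lambda u,o,x0=0:[(u[0]-x0+.5)/4-.5+o[0],(u[1]+.5)/4-.5+o[1]]
for n,a,b in[('tab -y,-x',(332,315),(743,322)),('large',(186,114),(573,106)),('small',(185,229),(564,210)),('rim back -y',(322,290),(710,274))]:
    print(n,*tri([wray(g(a,(230,163)),s1),wray(g(b,(270,199),400),s2)]))
for u in((351,315),(351,147),(332,315),(370,315)):
    o,d=wray(g(u,(230,163)),s1);print(u,o+d*(.093-o[2])/d[2])
```

```text
tab -y,-x [ 0.53239657 -0.38760355  0.09328949] [0.00040675548536971417, 0.0004067554853696373]
large [ 0.49233693 -0.35688112  0.02182388] [1.9148212168857004e-05, 1.9148212168924628e-05]
small [ 0.48745969 -0.39438804  0.01163001] [2.7862059199879193e-05, 2.786205919991194e-05]
rim back -y [ 0.5283942  -0.40243107  0.04202695] [0.0007641869097805776, 0.0007641869097805841]
(351, 315) [ 0.53650484 -0.388285    0.093     ]
(351, 147) [ 0.5386316  -0.34764717  0.093     ]
(332, 315) [ 0.53210003 -0.38805307  0.093     ]
(370, 315) [ 0.54090967 -0.38851692  0.093     ]
```

The handle's top is at z 93 mm from the wrist pair, and both measurements put its centre at (0.537, −0.370). The balls are at z 22 and 12 mm, as expected inside the scoop. Now I'll work out the approach and grasp.

Run:
```python
from h import *
p,r=plan(np.array([.499,-.298,.25]),down(87),[([.537,-.370,.13],down(87)),([.537,-.370,.075],down(87)),([.537,-.370,.205],down(87))])
```

```text
-0.35 0.209 0.6 0.0 0.0 0.0 | mm 145.0 deg 0.0
0.0 0.0 0.275 0.0 0.0 0.0 | mm 55.0 deg 0.0
0.0 0.0 -0.65 0.0 0.0 0.0 | mm 130.0 deg 0.0
```

>>> carry_out(moves="-0.35 0.21 0.2 0 0 0 0.5;-0.35 0.21 0.4 0 0 0 0.5;-0.35 0.21 0.6 0 0 0 0.5;-0.35 0.21 0.6 0 0 0 0.5")

```text
t: 4.08
tool_pos: [0.5363, -0.3692, 0.1266]
orientation: [-179.7, -0.2, 87.0]
contact_force: [0.2, -0.4, 1.1]
finger_gap: 0.5
grasp_force: 0.0
```

>>> carry_out(moves="0 0 0.1 0 0 0 0.5;0 0 0.2 0 0 0 0.5;0 0 0.275 0 0 0 0.5;0 0 0.275 0 0 0 0.5")

```text
t: 4.58
tool_pos: [0.5369, -0.3697, 0.0737]
orientation: [-179.9, -0.1, 87.0]
contact_force: [-0.0, -0.7, -1.0]
finger_gap: 0.499
grasp_force: 0.0
```

>>> carry_out(moves="0 0 0 0 0 0 0.3;0 0 0 0 0 0 0.2;0 0 0 0 0 0 0.1;0 0 0 0 0 0 0.0;0 0 0 0 0 0 0.0", squeeze=60)

```text
t: 5.2
tool_pos: [0.5376, -0.3706, 0.0758]
orientation: [180.0, 0.0, 87.0]
contact_force: [-1.5, -0.3, 6.1]
finger_gap: 0.111
grasp_force: 58.8
```

>>> carry_out(moves="0 0 0 0 0 0 0;0 0 0 0 0 0 0;0 0 0 0 0 0 0")

```text
t: 5.58
tool_pos: [0.5377, -0.3705, 0.0758]
orientation: [180.0, 0.0, 87.0]
contact_force: [-2.1, 0.2, 5.0]
finger_gap: 0.109
grasp_force: 58.8
```

The grasp is firm: the gap is 9.3 mm and the grip 59 N. Next I'll lift, then plan the carry in small rows.

>>> carry_out(moves="0 0 -0.05 0 0 0 0;0 0 -0.15 0 0 0 0;0 0 -0.3 0 0 0 0;0 0 -0.4 0 0 0 0;0 0 -0.45 0 0 0 0")

```text
t: 6.2
tool_pos: [0.5381, -0.3706, 0.167]
orientation: [179.9, 0.1, 87.0]
contact_force: [0.7, 0.1, -2.1]
finger_gap: 0.11
grasp_force: 58.5
```

>>> carry_out(moves="0 0 -0.1 0 0 0 0;0 0 -0.25 0 0 0 0;0 0 -0.35 0 0 0 0;0 0 -0.425 0 0 0 0;0 0 -0.425 0 0 0 0")

```text
t: 6.82
tool_pos: [0.538, -0.3705, 0.251]
orientation: [179.9, 0.1, 87.0]
contact_force: [-0.6, 0.0, -2.3]
finger_gap: 0.108
grasp_force: 58.5
```

Run:
```python
from bench import *
from h import *
s=arm.sense();print(s['tool_pos'],s['orientation'],s['grasp_force'],s['contact_force'])
a=np.array([.537,-.370,.25]);c=np.array([.4858,-.079,0]);S=R.from_euler('z',82.2,degrees=True)
b=c+S.apply([.216,0,.25]);print(b)
p,r=plan(a,down(87),[(a+(b-a)*k/5,down(87+85.2*k/5)) for k in range(1,6)])
cv2.imwrite('pics/w3.png',grab_frame('wrist')[:,:,::-1])
```

```text
[ 0.53799491 -0.37054113  0.25104577] [1.79915361e+02 5.23869183e-02 8.70009317e+01] 58.52881193161011 [-0.60139623  0.01445511 -2.28266986]
[0.51511456 0.13500153 0.25      ]
0.503 -0.048 0.0 0.0 0.0 -0.568 | mm 101.0 deg 17.0
0.495 0.101 0.0 0.0 0.0 -0.568 | mm 101.0 deg 17.0
0.444 0.242 0.0 0.0 0.0 -0.568 | mm 101.0 deg 17.0
0.354 0.362 0.0 0.0 0.0 -0.568 | mm 101.0 deg 17.0
0.232 0.449 0.0 0.0 0.0 -0.568 | mm 101.0 deg 17.0
```

View pics/w3.png

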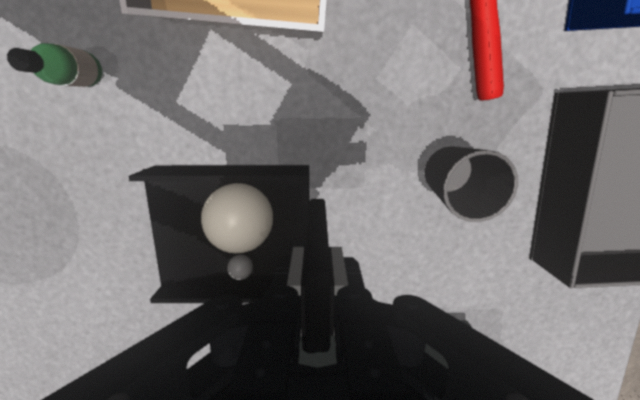

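The picture shows the scoop hanging level in the fingers with both balls in it, white at (238,218) and steel at (240,267). I'll carry it above the sorter's high end.

>>> carry_out(moves="0.08 -0.008 0 0 0 -0.09 0;0.18 -0.017 0 0 0 -0.2 0;0.28 -0.026 0 0 0 -0.32 0;0.39 -0.037 0 0 0 -0.44 0;0.503 -0.048 0 0 0 -0.568 0")

```text
t: 7.5
tool_pos: [0.5332, -0.2675, 0.2501]
orientation: [180.0, 0.0, 104.3]
contact_force: [0.4, 1.1, -1.9]
finger_gap: 0.11
grasp_force: 58.5
```

>>> carry_out(moves="0.099 0.02 0 0 0 -0.114 0;0.198 0.04 0 0 0 -0.227 0;0.297 0.06 0 0 0 -0.341 0;0.396 0.08 0 0 0 -0.454 0;0.495 0.101 0 0 0 -0.568 0")

```text
t: 8.12
tool_pos: [0.5288, -0.1671, 0.25]
orientation: [180.0, 0.0, 121.3]
contact_force: [0.2, 0.2, -2.2]
finger_gap: 0.105
grasp_force: 58.5
```

>>> carry_out(moves="0.089 0.048 0 0 0 -0.114 0;0.178 0.097 0 0 0 -0.227 0;0.266 0.145 0 0 0 -0.341 0;0.355 0.194 0 0 0 -0.454 0;0.444 0.242 0 0 0 -0.568 0")

```text
t: 8.75
tool_pos: [0.5244, -0.066, 0.25]
orientation: [180.0, 0.0, 138.3]
contact_force: [-0.6, -0.6, -1.1]
finger_gap: 0.114
grasp_force: 58.5
```

>>> carry_out(moves="0.071 0.072 0 0 0 -0.114 0;0.142 0.145 0 0 0 -0.227 0;0.212 0.217 0 0 0 -0.341 0;0.283 0.29 0 0 0 -0.454 0;0.354 0.362 0 0 0 -0.568 0")

```text
t: 9.38
tool_pos: [0.5199, 0.0352, 0.25]
orientation: [180.0, 0.0, 155.4]
contact_force: [0.1, 1.3, -2.0]
finger_gap: 0.11
grasp_force: 58.5
```

>>> carry_out(moves="0.055 0.105 0 0 0 -0.135 0;0.11 0.21 0 0 0 -0.26 0;0.16 0.31 0 0 0 -0.39 0;0.2 0.4 0 0 0 -0.5 0;0.232 0.449 0 0 0 -0.568 0")

```text
t: 10.0
tool_pos: [0.5156, 0.1361, 0.25]
orientation: [-180.0, 0.0, 172.4]
contact_force: [0.0, -1.2, -1.6]
finger_gap: 0.109
grasp_force: 58.4
```

>>> carry_out(moves="0 0 0 0 0 0 0;0 0 0 0 0 0 0")

```text
t: 10.25
tool_pos: [0.5157, 0.1344, 0.2499]
orientation: [-180.0, -0.0, 172.2]
contact_force: [0.2, 1.0, -1.6]
finger_gap: 0.107
grasp_force: 58.6
```

Run:
```python
from bench import *
from h import *
s=arm.sense();print(s['t'],s['tool_pos'],s['orientation'],s['q'],s['grasp_force'])
a=grab_frame('top')[:,:,::-1][110:230,230:390];b=grab_frame('side')[:,:,::-1][90:210,270:430]
o=np.hstack([cv2.resize(i,(400,300),interpolation=cv2.INTER_CUBIC) for i in(a,b)]);cv2.imwrite('pics/hov.png',np.clip(255*(o/255.)**.7,0,255).astype('uint8'))
```

```text
10.25 [0.51565331 0.13444061 0.24993429] [-1.79978945e+02 -4.82722755e-03  1.72167485e+02] [ 1.44622489e+01  1.20414194e+01  1.04838840e+02 -1.97855079e-02
  6.31321959e+01 -6.76962937e+01] 58.553563356399536
```

View pics/hov.png

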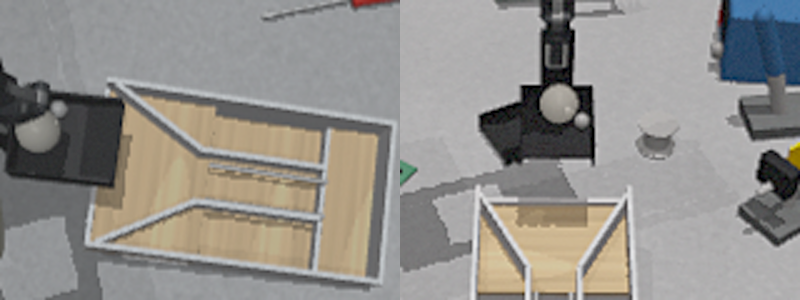

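The hover picture shows the scoop's mouth just past the high end and both balls in, at (38,132) and (58,108) in the left panel. I'll triangulate the mouth corners to confirm, then plan the descent and the tipping.

Run:
```python
from h import *
c=np.array([.4858,-.079,0]);S=R.from_euler('z',82.2,degrees=True)
for n,a,b in[('m+y',(124,98),(594,163)),('m-y',(115,187),(521,157))]:
    X,e=tri([ray('top',((a[0]+.5)/2.5-.5+230,(a[1]+.5)/2.5-.5+110)),ray('side',((b[0]-399.5)/2.5-.5+270,(b[1]+.5)/2.5-.5+90))]);print(n,X,'sorter',S.inv().apply(X-c),e)
a=c+S.apply([.216,0,.25]);D=down(172.2)
def pose(t,z=.118):
    t=np.radians(t);m=np.array([.115,0,z]);q=m+R.from_rotvec([0,-t,0]).apply([.101,0,.061])
    return c+S.apply(q),S*R.from_rotvec([0,-t,0])*S.inv()*D
p=a;r=D
def call(ts,**k):
    global p,r
    p0,r0=p,r
    for t in ts:
        q,g=pose(t,**k);print(t,*np.round(r0.inv().apply(q-p0)/.2,3)+0.,*np.round((r0.inv()*g).as_rotvec(degrees=True)/30,3)+0.)
    p,r=q,g;print('--',p)
call([0]);call([4,8,12,15,17]);call([19,20,21,22,23]);call([24,25,26,27,28]);call([31,34,37,40,44]);call([38,30,20,10,0][0:2])
```

```text
m+y [0.54424908 0.03109328 0.18071525] sorter [ 0.11700713 -0.04296693  0.18071525] [0.002572871071900408, 0.002572871071900211]
m-y [0.46503729 0.03906535 0.18848237] sorter [0.11415517 0.03659392 0.18848237] [0.0026717174299320896, 0.00267171742993196]
0 0.0 0.0 0.355 0.0 0.0 0.0
-- [0.51511456 0.13500153 0.179     ]
4 0.0 -0.023 -0.034 -0.133 0.0 0.0
8 0.0 -0.047 -0.067 -0.267 0.0 0.0
12 0.0 -0.074 -0.098 -0.4 0.0 0.0
15 0.0 -0.096 -0.12 -0.5 0.0 0.0
17 0.0 -0.111 -0.134 -0.567 0.0 0.0
-- [0.51209518 0.11295948 0.20586413]
19 0.0 -0.011 -0.017 -0.067 0.0 0.0
20 0.0 -0.017 -0.026 -0.1 0.0 0.0
21 0.0 -0.023 -0.034 -0.133 0.0 0.0
22 0.0 -0.029 -0.043 -0.167 0.0 0.0
23 0.0 -0.035 -0.051 -0.2 0.0 0.0
-- [0.51079018 0.10343273 0.21361464]
24 0.0 -0.005 -0.009 -0.033 0.0 0.0
25 0.0 -0.011 -0.017 -0.067 0.0 0.0
26 0.0 -0.017 -0.026 -0.1 0.0 0.0
27 0.0 -0.023 -0.034 -0.133 0.0 0.0
28 0.0 -0.029 -0.043 -0.167 0.0 0.0
-- [0.5096235  0.09491582 0.21927643]
31 0.0 -0.017 -0.026 -0.1 0.0 0.0
34 0.0 -0.035 -0.051 -0.2 0.0 0.0
37 0.0 -0.054 -0.075 -0.3 0.0 0.0
40 0.0 -0.074 -0.098 -0.4 0.0 0.0
44 0.0 -0.104 -0.127 -0.533 0.0 0.0
-- [0.50551664 0.06493501 0.23204022]
38 0.0 0.029 0.054 0.2 0.0 0.0
30 0.0 0.059 0.131 0.467 0.0 0.0
-- [0.50913881 0.09137749 0.22132755]
```

The mouth measures (0.116, −0.003, 0.185) in the sorter frame, as planned. I'll lower it and tip gently.

>>> carry_out(moves="0 0 0.06 0 0 0 0;0 0 0.14 0 0 0 0;0 0 0.23 0 0 0 0;0 0 0.31 0 0 0 0;0 0 0.355 0 0 0 0")

```text
t: 10.98
tool_pos: [0.5151, 0.1346, 0.1774]
orientation: [-180.0, -0.1, 172.2]
contact_force: [-0.7, 0.3, -2.3]
finger_gap: 0.11
grasp_force: 58.5
```

>>> carry_out(moves="0 0 0 0 0 0 0;0 0 0 0 0 0 0;0 0 0 0 0 0 0")

```text
t: 11.35
tool_pos: [0.5161, 0.1349, 0.1796]
orientation: [180.0, 0.1, 172.2]
contact_force: [-0.9, 0.6, -2.0]
finger_gap: 0.107
grasp_force: 58.5
```

>>> carry_out(moves="0 -0.023 -0.034 -0.133 0 0 0;0 -0.047 -0.067 -0.267 0 0 0;0 -0.074 -0.098 -0.4 0 0 0;0 -0.096 -0.12 -0.5 0 0 0;0 -0.111 -0.134 -0.567 0 0 0")

```text
t: 11.98
tool_pos: [0.513, 0.1123, 0.2066]
orientation: [162.9, 0.1, 172.2]
contact_force: [-0.3, -0.0, -1.5]
finger_gap: 0.107
grasp_force: 58.8
```

>>> carry_out(moves="0 -0.011 -0.017 -0.067 0 0 0;0 -0.017 -0.026 -0.1 0 0 0;0 -0.023 -0.034 -0.133 0 0 0;0 -0.029 -0.043 -0.167 0 0 0;0 -0.035 -0.051 -0.2 0 0 0")

```text
t: 12.6
tool_pos: [0.5114, 0.1033, 0.2136]
orientation: [156.9, 0.0, 172.2]
contact_force: [0.2, 0.3, -1.6]
finger_gap: 0.108
grasp_force: 58.9
```

>>> carry_out(moves="0 -0.005 -0.009 -0.033 0 0 0;0 -0.011 -0.017 -0.067 0 0 0;0 -0.017 -0.026 -0.1 0 0 0;0 -0.023 -0.034 -0.133 0 0 0;0 -0.029 -0.043 -0.167 0 0 0")

```text
t: 13.22
tool_pos: [0.5102, 0.0945, 0.2192]
orientation: [151.9, 0.0, 172.2]
contact_force: [-0.1, 1.0, -1.1]
finger_gap: 0.109
grasp_force: 59.0
```

>>> carry_out(moves="0 0 0 0 0 0 0;0 0 0 0 0 0 0;0 0 0 0 0 0 0;0 0 0 0 0 0 0;0 0 0 0 0 0 0")

```text
t: 13.85
tool_pos: [0.5102, 0.0947, 0.2192]
orientation: [152.0, 0.0, 172.2]
contact_force: [0.5, -0.6, -1.8]
finger_gap: 0.109
grasp_force: 58.9
```

>>> carry_out(moves="0 -0.017 -0.026 -0.1 0 0 0;0 -0.035 -0.051 -0.2 0 0 0;0 -0.054 -0.075 -0.3 0 0 0;0 -0.074 -0.098 -0.4 0 0 0;0 -0.104 -0.127 -0.533 0 0 0")

```text
t: 14.48
tool_pos: [0.5063, 0.0645, 0.2321]
orientation: [135.9, 0.1, 172.2]
contact_force: [0.4, 0.3, -1.7]
finger_gap: 0.111
grasp_force: 59.0
```

>>> carry_out(moves="0 0 0 0 0 0 0;0 0 0 0 0 0 0;0 0 0 0 0 0 0;0 0 0 0 0 0 0;0 0 0 0 0 0 0")

```text
t: 15.1
tool_pos: [0.5061, 0.0649, 0.2319]
orientation: [136.0, 0.0, 172.2]
contact_force: [1.1, -0.3, -2.3]
finger_gap: 0.108
grasp_force: 59.0
```

Run:
```python
from bench import *
from h import *
s=arm.sense();print(s['t'],s['tool_pos'],s['orientation'],s['q'],s['grasp_force'],s['contact_force'])
a=grab_frame('top')[:,:,::-1][110:230,230:390];b=grab_frame('side')[:,:,::-1][160:280,260:420]
o=np.hstack([cv2.resize(i,(400,300),interpolation=cv2.INTER_CUBIC) for i in(a,b)]);cv2.imwrite('pics/tip.png',np.clip(255*(o/255.)**.7,0,255).astype('uint8'))
```

```text
15.1 [0.50606617 0.06490387 0.23191526] [1.36007782e+02 1.52337721e-02 1.72230763e+02] [ -18.55566858   17.36421236  114.11004097   47.51066916   67.7147764
 -127.32231465] 58.966163992881775 [ 1.07379655 -0.30964875 -2.28149735]
```

View pics/tip.png

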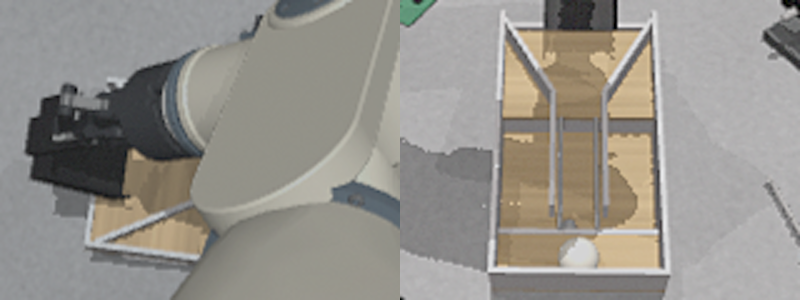

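The side panel shows the white ball at (578,253) in the low-end pocket, and the steel ball at about (568,224) at the low end of the tray. The scoop is empty. Next I'll level it, raise it and carry it back to its clear starting spot.

Run:
```python
from h import *
c=np.array([.4858,-.079,0]);S=R.from_euler('z',82.2,degrees=True);D=down(172.2)
def pose(t,z):
    t=np.radians(t);q=np.array([.115,0,z])+R.from_rotvec([0,-t,0]).apply([.101,0,.061])
    return c+S.apply(q),S*R.from_rotvec([0,-t,0])*S.inv()*D
a=np.array([.537,-.370,.25]);b=pose(0,.189)[0]
p,r=plan(*pose(44,.118),[pose(22,.16),pose(0,.189)]+[(b+(a-b)*k/4,down(172.2-85.2*k/4)) for k in range(1,5)]+[(a-[0,0,.14],down(87)),(a-[0,0,.173],down(87))]);print(p,r.as_euler('xyz',degrees=True))
```

```text
0.0 0.223 0.06 0.733 0.0 0.0 | mm 46.0 deg 22.0
0.0 0.132 0.077 0.734 0.0 0.0 | mm 31.0 deg 22.0
-0.113 -0.621 0.0 0.0 0.0 0.71 | mm 126.0 deg 21.3
-0.331 -0.539 0.0 0.0 0.0 0.71 | mm 127.0 deg 21.3
-0.504 -0.381 0.0 0.0 0.0 0.71 | mm 126.0 deg 21.3
-0.608 -0.172 0.0 0.0 0.0 0.71 | mm 126.0 deg 21.3
0.0 -0.001 0.7 0.0 0.0 0.0 | mm 140.0 deg 0.0
0.0 0.0 0.165 0.0 0.0 0.0 | mm 33.0 deg 0.0
[ 0.53691554 -0.37006944  0.07709298] [-1.79999163e+02  9.96492859e-03  8.70000001e+01]
```

>>> carry_out(moves="0 0.056 0.015 0.183 0 0 0;0 0.112 0.03 0.367 0 0 0;0 0.168 0.045 0.55 0 0 0;0 0.223 0.06 0.733 0 0 0")

```text
t: 15.7
tool_pos: [0.5116, 0.105, 0.2547]
orientation: [158.1, 0.0, 172.2]
contact_force: [-0.3, -0.3, -2.4]
finger_gap: 0.109
grasp_force: 59.0
```

>>> carry_out(moves="0 0.033 0.019 0.184 0 0 0;0 0.066 0.038 0.367 0 0 0;0 0.099 0.058 0.55 0 0 0;0 0.132 0.077 0.734 0 0 0")

```text
t: 16.2
tool_pos: [0.5156, 0.135, 0.25]
orientation: [-179.8, 0.0, 172.2]
contact_force: [-0.0, -0.4, -1.5]
finger_gap: 0.11
grasp_force: 59.0
```

>>> carry_out(moves="-0.023 -0.124 0 0 0 0.142 0;-0.045 -0.248 0 0 0 0.284 0;-0.068 -0.373 0 0 0 0.426 0;-0.09 -0.497 0 0 0 0.568 0;-0.113 -0.621 0 0 0 0.71 0")

```text
t: 16.82
tool_pos: [0.5209, 0.0079, 0.2497]
orientation: [180.0, -0.0, 150.7]
contact_force: [0.4, -0.4, -1.2]
finger_gap: 0.105
grasp_force: 59.3
```

>>> carry_out(moves="-0.066 -0.108 0 0 0 0.142 0;-0.132 -0.216 0 0 0 0.284 0;-0.199 -0.323 0 0 0 0.426 0;-0.265 -0.431 0 0 0 0.568 0;-0.331 -0.539 0 0 0 0.71 0")

```text
t: 17.45
tool_pos: [0.5264, -0.1185, 0.2497]
orientation: [180.0, -0.0, 129.4]
contact_force: [0.2, 0.4, -1.8]
finger_gap: 0.108
grasp_force: 59.3
```

>>> carry_out(moves="-0.101 -0.076 0 0 0 0.142 0;-0.202 -0.152 0 0 0 0.284 0;-0.302 -0.229 0 0 0 0.426 0;-0.403 -0.305 0 0 0 0.568 0;-0.504 -0.381 0 0 0 0.71 0")

```text
t: 18.08
tool_pos: [0.532, -0.2447, 0.2497]
orientation: [-180.0, -0.0, 108.1]
contact_force: [-0.4, -0.5, -1.2]
finger_gap: 0.108
grasp_force: 59.3
```

>>> carry_out(moves="-0.122 -0.034 0 0 0 0.142 0;-0.243 -0.069 0 0 0 0.284 0;-0.365 -0.103 0 0 0 0.426 0;-0.486 -0.138 0 0 0 0.568 0;-0.608 -0.172 0 0 0 0.71 0")

```text
t: 18.7
tool_pos: [0.5375, -0.3709, 0.2495]
orientation: [-180.0, -0.0, 86.8]
contact_force: [0.6, 0.2, -1.3]
finger_gap: 0.11
grasp_force: 59.3
```

>>> carry_out(moves="0 0 0.15 0 0 0 0;0 0 0.3 0 0 0 0;0 0 0.45 0 0 0 0;0 0 0.6 0 0 0 0;0 0 0.7 0 0 0 0")

```text
t: 19.32
tool_pos: [0.5371, -0.3699, 0.1081]
orientation: [-179.9, -0.1, 87.0]
contact_force: [-0.2, 0.4, -0.9]
finger_gap: 0.108
grasp_force: 59.3
```

>>> carry_out(moves="0 0 0.05 0 0 0 0;0 0 0.1 0 0 0 0;0 0 0.14 0 0 0 0;0 0 0.165 0 0 0 0;0 0 0.165 0 0 0 0")

```text
t: 19.95
tool_pos: [0.5376, -0.3703, 0.0767]
orientation: [-180.0, -0.0, 87.0]
contact_force: [0.4, 0.6, -1.3]
finger_gap: 0.109
grasp_force: 59.3
```

Run:
```python
from bench import *
from h import *
s=arm.sense();print(s['t'],s['tool_pos'],s['orientation'],s['contact_force'])
im=grab_frame('side');a=im[:,:,::-1][160:280,260:420];b=im[:,:,::-1][280:400,280:440]
o=np.hstack([cv2.resize(i,(400,300),interpolation=cv2.INTER_CUBIC) for i in(a,b)]);cv2.imwrite('pics/end.png',np.clip(255*(o/255.)**.7,0,255).astype('uint8'))
```

```text
19.95 [ 0.53760511 -0.37032009  0.07665894] [-1.79988358e+02 -7.93019638e-03  8.69966061e+01] [ 0.39684463  0.57604049 -1.32957278]
```

View pics/end.png

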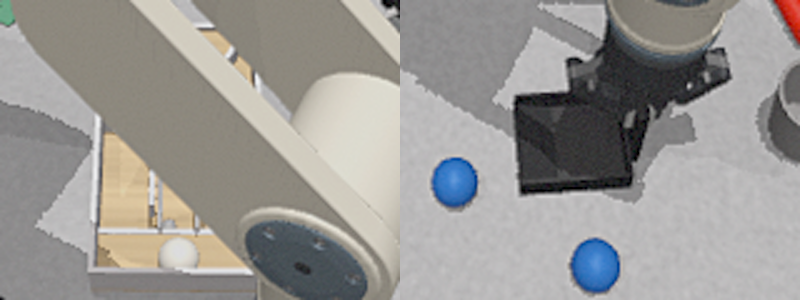

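The picture shows the empty scoop just above the bench, the white ball in the pocket at (178,253) and the steel ball in the tray at (170,224). I'll lower the last 2 mm, release and retreat upwards.

>>> carry_out(moves="0 0 0.005 0 0 0 0;0 0 0.009 0 0 0 0;0 0 0.009 0 0 0 0")

```text
t: 20.38
tool_pos: [0.538, -0.3705, 0.0758]
orientation: [180.0, 0.0, 87.0]
contact_force: [-1.0, 0.7, 5.5]
finger_gap: 0.109
grasp_force: 60.2
```

>>> carry_out(moves="0 0 0 0 0 0 0.2;0 0 0 0 0 0 0.3;0 0 0 0 0 0 0.5;0 0 0 0 0 0 0.5;0 0 0 0 0 0 0.5")

```text
t: 21.0
tool_pos: [0.5376, -0.3704, 0.0749]
orientation: [-180.0, -0.0, 87.0]
contact_force: [-0.3, 0.1, -0.3]
finger_gap: 0.5
grasp_force: 0.0
```

>>> carry_out(moves="0 0 -0.1 0 0 0 0.5;0 0 -0.25 0 0 0 0.5;0 0 -0.5 0 0 0 0.5;0 0 -0.75 0 0 0 0.5;0 0 -0.9 0 0 0 0.5")

```text
t: 21.62
tool_pos: [0.5384, -0.3709, 0.2597]
orientation: [179.8, 0.1, 87.0]
contact_force: [0.4, -0.0, 0.1]
finger_gap: 0.496
grasp_force: 0.0
```

>>> carry_out(moves="0 0.25 0 0 0 0 0.5;0 0.5 0 0 0 0 0.5;0 0.75 0 0 0 0 0.5;0 0.75 0 0 0 0 0.5;0 0.75 0 0 0 0 0.5")

```text
t: 22.25
tool_pos: [0.687, -0.3781, 0.2556]
orientation: [-180.0, 0.0, 87.0]
contact_force: [-1.3, -0.8, -0.4]
finger_gap: 0.499
grasp_force: 0.0
```

Run:
```python
from bench import *
from h import *
s=arm.sense();print(s['t'],s['tool_pos'],s['contact_force'])
a=grab_frame('top')[:,:,::-1][130:230,260:393];b=grab_frame('side')[:,:,::-1][160:280,260:420];c=grab_frame('top')[:,:,::-1][135:225,380:500];d=grab_frame('side')[:,:,::-1][280:400,280:440]
z=lambda i:cv2.resize(i,(400,300),interpolation=cv2.INTER_CUBIC)
o=np.vstack([np.hstack([z(a),z(b)]),np.hstack([z(c),z(d)])]);cv2.imwrite('pics/fin.png',np.clip(255*(o/255.)**.7,0,255).astype('uint8'))
```

```text
22.25 [ 0.68704919 -0.37808371  0.25563306] [-1.27475234 -0.81608363 -0.38048196]
```

View pics/fin.png

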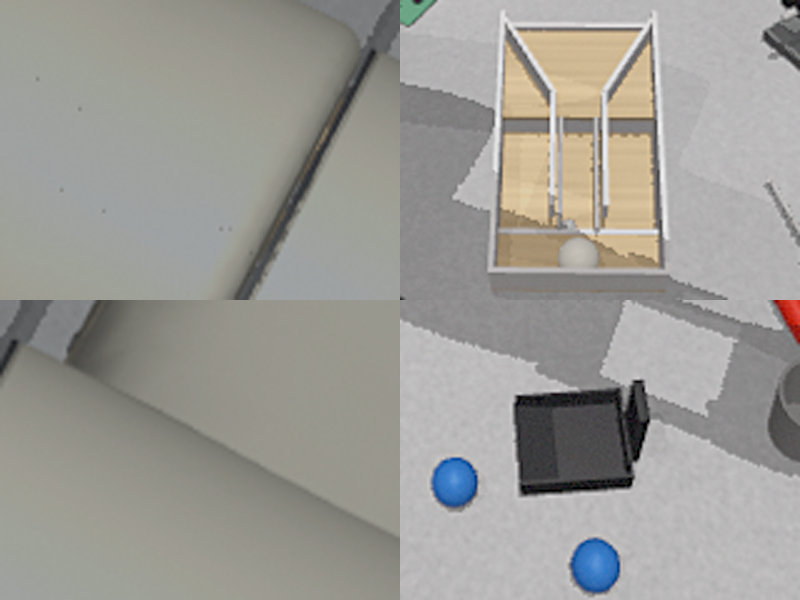

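The picture shows the scoop upright and empty, the white ball in the pocket at (578,253) and the steel ball at (568,226). I'll check the steel ball's position at tray height by ray.

Run:
```python
from bench import *
from h import *
c=np.array([.4858,-.079,0]);S=R.from_euler('z',82.2,degrees=True)
for p,zs in(((568,226),(.02,.054)),((578,253),(.04,))):
    for z in zs:
        o,d=ray('side',((p[0]-399.5)/2.5-.5+260,(p[1]+.5)/2.5-.5+160));print(p,z,S.inv().apply(o+d*(z-o[2])/d[2]-c))
```

```text
(568, 226) 0.02 [-0.06801297  0.0092535   0.02      ]
(568, 226) 0.054 [-0.09006537  0.00937498  0.054     ]
(578, 253) 0.04 [-0.11201679 -0.0006474   0.04      ]
```

```bash
python3 -c "
from bench import order;print(order.sign_off())"
```

```text
the job is handed in; nothing more can be done
None
```

The job is handed in, with no verdict returned: the last images show the large ball in the low-end pocket, the small ball in the tray under the rods, and the empty scoop upright at its starting spot, finished in about 22 s of the 72 s allowed.

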